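Lean the microscope tablet on its easel and close the stop

TASK

Take the black tablet out of the charging dock and lean it against the easel's sloping rest, the same way up as it stood, screen facing away from the rest, its lower edge on the ledge behind the lip; lower it into place, do not let it drop or topple. After you have let go of it there, push the red sliding stop along the ledge until the tablet is snug between the two stops. Leave everything else where it is.

Things in the scene. Friction and masses are not known exactly. Their poses are not given: they have to be found in the camera images.
- tablet: black tablet, a rigid slab 170 mm wide (y), 120 mm tall (z) and 10 mm thick (x), about 0.3 kg, blue screen. Origin in the middle of its lower edge, at mid-thickness; x points out of the screen, z up towards its upper edge. At the start it stands upright in one of the dock's two slots, loose, screen roughly towards the robot
- tablet_screen (a point): centre of the tablet's screen: 5 mm in front of its mid-plane, 60 mm above its lower edge; same axes as the tablet
- dock: fixed grey and white charging dock, 130 (x) x 190 (y) mm, 50 mm tall. Origin under its centre. Two slots run along y, at x = -30 and +30 mm, 14 mm wide, their floor 12 mm above the table: they grip nothing, the tablet lifts straight up. One holds the tablet, the other the lower white plate
- easel: fixed metal easel, 150 (x) x 262 (y) mm. Origin under it, on the table, below the foot of its rest; x points to its front (the lip's side, roughly towards the robot), y along its ledge, z up. A ledge 262 mm long and 22 mm deep from the rest to a lip 8 mm high carries the tablet; the ledge stands square to the rest. At the -y end a fixed black stop, its inner face at y = -100 mm; at the +y end the red sliding stop. Both stops stand 28 mm up the slope from the ledge
- easel_rest: the easel's sloping rest, an open flat metal frame (two uprights and a top bar) 170 mm wide and 75 mm up the slope, leaning back 30 degrees from vertical, its top towards the easel's -x, away from the robot. Origin at the middle of its foot, where its front face meets the ledge, 45 mm above the table; x points squarely out of the front face (forward and up), y along the ledge, z up the slope. The tablet's upper 45 mm stands clear above the rest
- stop (a joint): position of the red sliding stop along the ledge, m: 0 = farthest out, its inner face at the easel's y = +115 mm; it grows as the stop moves towards -y, up to 0.060. With the tablet against the fixed stop it is snug at 0.045. It slides with about 1.5 N and stays where left; pushed on, it pushes the tablet along the ledge (some 3 N more)
- stop_knob (a point): centre of the top of the red stop's knob, an upright round post 14 mm across standing in front of the lip; its top is 115 mm above the table, its free length 37 mm down to a red arm 8 mm thick that joins it to the stop. The knob's axis is 7 mm outward (+y) of the stop's inner face, 45 mm in front (+x) of the easel's origin; same axes as the easel
- white_plate: white plastic reference plate, 120 wide x 85 tall x 10 mm thick, standing on edge in the dock's other slot; origin in the middle of its lower edge (leave it alone)
- vial: small clear vial with a blue cap, 28 mm across, 65 mm tall; origin under its centre (leave it alone)
- jar: amber jar with a white cap, 60 mm across, 85 mm tall; origin under its centre (leave it alone)
- beaker: clear plastic beaker, 76 mm across, 90 mm tall; origin under its centre (leave it alone)
- petri_dish: flat round dish, 90 mm across, 15 mm tall; origin under its centre (leave it alone)
- slide_box: flat blue slide box, 90 x 170 x 34 mm; origin under its centre (leave it alone)
- brush: small hand brush, 180 mm long, lying on the table; origin about its middle, on the table (leave it alone)

How it is judged:
By the outcome, as a careful person would: the job done as asked, in the order asked, and still so for the second after the job is handed in, with the robot touching nothing.
It also fails if it takes over 51 s, if anything falls off the work surface, if the arm or the gripper's body presses on something with over 40 N, if the wrist force passes 120 N, or if a joint passes its speed limit or range.

ROBOT

A 7-joint arm with a two-finger parallel gripper is mounted at the origin on the work surface. World frame = base frame: x ahead of the robot, y to its left, z up, the work surface at z = 0. Lengths are in m, angles in rad, forces in N, time in s.
With the tool pointing down it reaches from about 0.425 to 0.875 m from the base axis. Payload 4.7 kg.
Tool frame: the origin (TCP) lies midway between the tips of the shut fingers; the grasp point (between the pads) lies 19 mm behind it; z points along the fingers, y is the line along which they close (so a half turn about z gives the same grasp; the last joint's range is limited). The gripper opens to 87 mm and grips with 3 to 60 N. Pads are 19 mm wide; open, the fingers measure 117 mm over their backs; the gripper's body (75 mm by 190 mm) begins 51 mm behind the grasp point.
Start: joints at [1.245, 0.321, -0.07, 1.45, 0.023, 1.371, -0.057], TCP at [0.217, -0.613, 0.186] pointing down, gripper open.
Joint ranges: [-2.86, 2.86], [-0.3, 2.09], [-1.38, 1.24], [0.06, 2.45], [-1.56, 4.7], [0.09, 2.05], [-2.69, 2.69]. Speed limits (rad/s): [2.57, 2.57, 3.14, 3.14, 3.14, 3.14, 3.14].

INTERFACE

Orientations are given as a rotation vector (axis times angle).
In Python, from bench import ctrl, get_image, calibration gives the robot as it stands.
- The arm moves only by the tool apply_moves, never from a script. Its arguments are lists of equal length, an entry for each row: "dp": the shift along the tool's x, y, z in m, a list of three; "twist": the turn, a rotation vector about the tool's x, y, z in rad, a list of three; "fingers": the closure, from 0 (fully open) to 1 (shut). In form: {"dp": [[dx, dy, dz], ...], "twist": [[ax, ay, az], ...], "fingers": [fingers, ...]}. A call has 1 to 10 rows; each row shifts and turns the commanded pose from where the row before left it, along the tool's axes as they then stand; what a row does not reach is not made up. A row lasts 1/10 s, in which the tool goes at most 50 mm and 8.59 degrees, less where a joint would pass 70% of its speed; a pose out of reach is approached as far as the arm can. A call is refused whole if a number of a shift passes 0.05 or a number of a turn 0.15, either way. A call with a gripper value outside its range is refused whole. The fingers move at their own pace and stop on an object; "newtons" is the grip in N (left out, the last holds). Time passes only in rows, so rows that do not move let the fingers close. It gives the time, the measured TCP pose, the force, the opening and the grip force at its end, in the units of the state.
- ctrl.get_state(): the state, without advancing time (a new reading comes with each control period).
- get_image(name): name is "scene" or "side" or "wrist"; returns the picture (420x560x3 uint8, red, green, blue); there is no depth.
- calibration(name): a dict with "fx", "fy", "cx", "cy" (pixels), "eye" and "attitude" of the camera in the world; the wrist camera has in their place "hand_eye" (4x4, takes a point from camera to tool coordinates, whose origin is the TCP and whose axes are the flange's). Camera axes: x right, y up, looking along -z (the intrinsics and any distortion apply to the point x, -y, -z); pixel columns grow to the right and rows downward; lengths in m; the calibration is good to about 2 mm. A picture is of the moment at which its call begins: read the wrist's pose just before it. calibration takes no time and is no camera call.
- ctrl.close_job(): hands the job in; it is judged then, once.
The state is a dict: "time": time; "joint_positions": joint angles; "qd": joint speeds; "joint_torque": joint torques, N m; "position": TCP position; "tool_rot": TCP orientation; "ft_force": force on the tool from outside, world axes, zero at the start; "torque": the same for the moment, N m; "grip_width": opening from 0.0 (shut) to 1.0 (fully open); "grip_force": force on a finger pad.
Only numpy, scipy, OpenCV 4.12 (cv2) and the standard library are available. Lean on these libraries where they do the work, as an engineer would, in place of code of your own. Each camera call takes 0.05 s, during which the arm holds its last target. There are 200 camera calls.

## Working session

There is one attempt and no reset: what is moved stays moved. The work goes in short steps, Python scripts to look and compute and a tool call to move; the robot and the scene stay as the last step left them, time stands still between calls to the robot, and variables do not carry over. Pictures are saved under pics/ and viewed, at most 10 in all, crops included, and the job is handed in when it is done.

Besides the shell and the picture viewer there is one more tool, called after ">>>" by a JSON object that holds its "name" and its "arguments". apply_moves: Moves the arm, as the interface text tells. Its arguments: {"type":"object","properties":{"dp":{"type":"array"},"twist":{"type":"array"},"fingers":{"type":"array"},"newtons":{"type":"number"}},"required":["dp","twist","fingers"]}

```bash
mkdir -p pics; ls; python3 - <<'E'
from bench import ctrl,get_image,calibration
import cv2,numpy as np
np.set_printoptions(precision=4,suppress=True)
for n in("scene","side","wrist"):
    print(n,calibration(n))
print(ctrl.get_state())
for n in("scene","side"):
    cv2.imwrite(f"pics/{n}0.png",cv2.cvtColor(get_image(n),cv2.COLOR_RGB2BGR))
E
```

```text
pics
scene {'fx': 531.6559891011563, 'fy': 531.6559891011563, 'cx': 283.297981765874, 'cy': 208.7297160860014, 'eye': array([ 1.7651, -0.1852,  1.0787]), 'attitude': array([0.7107, 0.5996, 1.2839])}
side {'fx': 441.94223593537515, 'fy': 441.94223593537515, 'cx': 276.90597345026356, 'cy': 212.17655438167333, 'eye': array([ 0.5905, -0.9117,  0.7912]), 'attitude': array([ 0.9339, -0.0063, -0.0643])}
wrist {'fx': 342.91296814061894, 'fy': 342.91296814061894, 'cx': 282.43605543701386, 'cy': 206.38509706983444, 'hand_eye': array([[-0.0007,  0.9604,  0.2787,  0.0769],
       [ 1.    ,  0.0011, -0.0014,  0.0003],
       [-0.0016,  0.2787, -0.9604, -0.1983],
       [ 0.    ,  0.    ,  0.    ,  1.    ]])}
{'time': 0.0, 'joint_positions': array([ 1.2451,  0.3218, -0.0701,  1.4517,  0.0226,  1.3708, -0.0569]), 'qd': array([ 0.0005, -0.0006,  0.0018, -0.0012, -0.0007,  0.0003, -0.0002]), 'joint_torque': array([  0.0001, -49.1287,  -0.4037, -31.2528,  -0.0638,   0.0437,
         0.0002]), 'position': array([ 0.2164, -0.6122,  0.1852]), 'tool_rot': array([-3.0945, -0.5311,  0.0007]), 'ft_force': array([ 0.386 , -0.117 ,  0.4595]), 'torque': array([-0.026 ,  0.04  , -0.0205]), 'grip_force': 0.0, 'grip_width': 0.9980377442055592}
```

View pics/scene0.png

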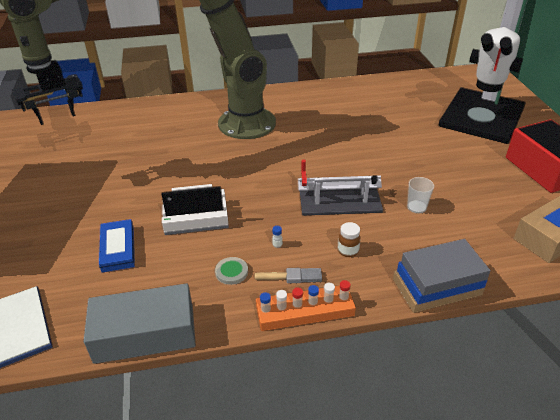

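View pics/side0.png

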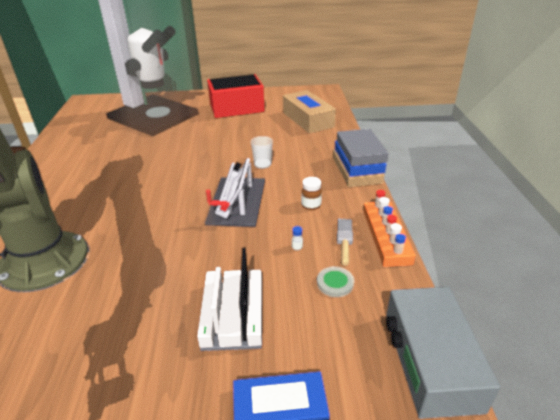

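```bash
cat > h.py <<'E'
from bench import ctrl,get_image,calibration
import cv2,numpy as np
from scipy.spatial.transform import Rotation as R
np.set_printoptions(precision=4,suppress=True)
def cam(name,st=None):
    c=calibration(name)
    if name!="wrist": return c,R.from_rotvec(c["attitude"]).as_matrix(),np.array(c["eye"])
    T=np.array(c["hand_eye"]); A=R.from_rotvec(st["tool_rot"]).as_matrix()
    return c,A@T[:3,:3],A@T[:3,3]+st["position"]
def ray(name,u,v,st=None):
    c,A,e=cam(name,st)
    d=A@np.array([(u-c["cx"])/c["fx"],-(v-c["cy"])/c["fy"],-1]); return e,d
def atz(name,u,v,z,st=None):
    e,d=ray(name,u,v,st); return e+d*(z-e[2])/d[2]
def tri(*rays):
    M=np.zeros((3,3));b=np.zeros(3)
    for e,d in rays:
        d=d/np.linalg.norm(d);P=np.eye(3)-np.outer(d,d);M+=P;b+=P@e
    p=np.linalg.solve(M,b)
    return p,max(np.linalg.norm(np.cross(p-e,d/np.linalg.norm(d))) for e,d in rays)
def proj(name,p,st=None):
    c,A,e=cam(name,st); q=A.T@(np.asarray(p)-e)
    return c["cx"]-c["fx"]*q[0]/q[2], c["cy"]+c["fy"]*q[1]/q[2]
E
python3 - <<'E'
import cv2,numpy as np
s=cv2.imread("pics/scene0.png");d=cv2.imread("pics/side0.png")
def crop(im,x,y,w,h,k): return cv2.resize(im[y:y+h,x:x+w],None,fx=k,fy=k,interpolation=cv2.INTER_CUBIC)
C=np.zeros((600,800,3),np.uint8)
def put(a,x,y): C[y:y+a.shape[0],x:x+a.shape[1]]=a
put(crop(s,155,175,80,65,5),0,0);put(crop(s,295,155,80+0,65,5),400,0)
put(crop(d,195,245,80,110,2.5),0,326);put(crop(d,200,155,70,68,4),400,326)
cv2.imwrite("pics/c1.png",C)
E
```

```text
Traceback (most recent call last):
ValueError: could not broadcast input array from shape (275,200,3) into shape (274,200,3)
```

```bash
python3 - <<'E'
import cv2,numpy as np
s=cv2.imread("pics/scene0.png");d=cv2.imread("pics/side0.png")
def crop(im,x,y,w,h,k): return cv2.resize(im[y:y+h,x:x+w],None,fx=k,fy=k,interpolation=cv2.INTER_CUBIC)
C=np.zeros((600,800,3),np.uint8)
def put(a,x,y): C[y:y+a.shape[0],x:x+a.shape[1]]=a
put(crop(s,155,175,80,60,5),0,0);put(crop(s,295,155,95,60,4),400,0)
put(crop(d,195,245,80,75,4),0,300);put(crop(d,200,155,70,68,4),400,300)
cv2.imwrite("pics/c1.png",C)
E
```

```text
(no output)
```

View pics/c1.png

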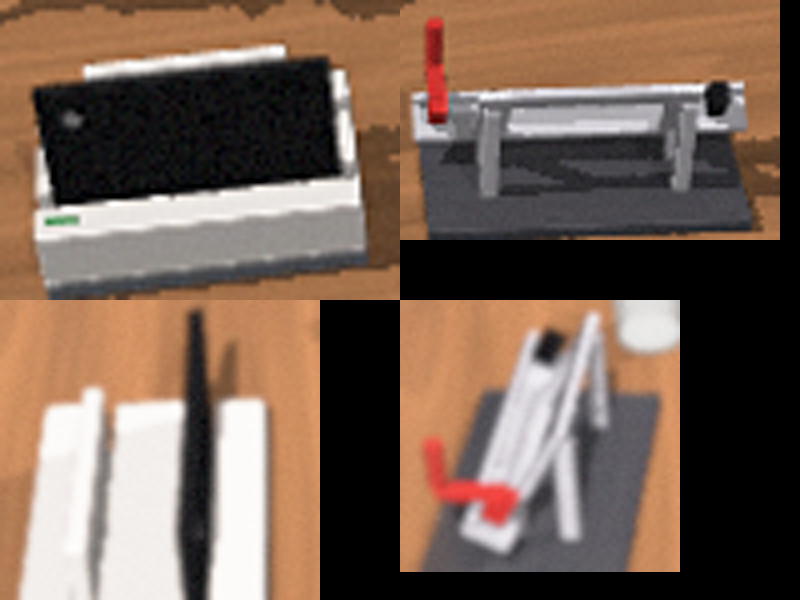

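```bash
python3 - <<'E'
from h import *
a=atz("scene",162,192.6,.132);b=atz("scene",220.4,186.6,.132);print("tablet",a,b,np.linalg.norm(a-b),np.degrees(np.arctan2(*(b-a)[:2])))
print("tablet far corner side",atz("side",195+195/4,245+12/4,.132))
print("knob",atz("scene",303.3,160.3,.115),atz("side",208.3,190.8,.115),tri(ray("scene",303.3,160.3),ray("side",208.3,190.8)))
p=atz("scene",302,214,.0);q=atz("scene",382.5,212.2,0);print("base back",p,q,np.linalg.norm(p-q))
print("base corner side", atz("side",265,155+95/4,0))
p=atz("scene",295+12/4,155+138/4,.045);print(p, atz("scene",295+345/4,155+128/4,.045))
E
```

```text
tablet [ 0.5409 -0.31    0.132 ] [ 0.5469 -0.1441  0.132 ] 0.16600975620353123 2.0809767639144208
tablet far corner side [ 0.5446 -0.1512  0.132 ]
knob [0.445  0.1233 0.115 ] [0.4448 0.1174 0.115 ] (array([0.4435, 0.1233, 0.1125]), np.float64(0.0012520525998962826))
base back [0.5641 0.0944 0.    ] [0.6056 0.3394 0.    ] 0.24847583624744418
base corner side [0.606  0.3483 0.    ]
[0.4985 0.0956 0.045 ] [0.5387 0.3531 0.045 ]
```

```bash
cat >> h.py <<'E'
import json
def plan(pos,Rm,n,f,st=None):
    st=st or ctrl.get_state(); p=np.array(st["position"]);A=R.from_rotvec(st["tool_rot"])
    pos=np.array(pos,float);p0=p.copy();B=R.from_matrix(Rm);dp=[];tw=[]
    for i in range(n):
        t=(p0+(pos-p0)*(i+1)/n)
        d=np.round(A.as_matrix().T@(t-p),3); w=np.round((A.inv()*B).as_rotvec()/(n-i),3)
        p=p+A.as_matrix()@d; A=A*R.from_rotvec(w); dp.append(d.tolist());tw.append(w.tolist())
    for k in range(0,n,10): print(json.dumps({"dp":dp[k:k+10],"twist":tw[k:k+10],"fingers":[f]*len(dp[k:k+10])}))
    print("max",np.abs(dp).max(),np.abs(tw).max(),"end",p,"err",np.linalg.norm(p-pos))
def frame(yaw,tilt=0):
    # tool y horizontal heading yaw (deg), tool z down; tilt deg leans fingers back towards -y heading
    c,s=np.cos(np.radians(yaw)),np.sin(np.radians(yaw)); h=np.array([c,s,0]);t=np.radians(tilt);up=np.array([0,0,1.])
    z=-np.cos(t)*up-np.sin(t)*h; y=np.cos(t)*h-np.sin(t)*up
    return np.column_stack([np.cross(y,z),y,z])
E
python3 -c "
from h import *
plan([.549,-.24,.31],frame(-2),14,0.5)"
```

```text
{"dp": [[0.031, -0.017, -0.009], [0.033, -0.015, -0.009], [0.034, -0.011, -0.009], [0.034, -0.009, -0.009], [0.035, -0.006, -0.008], [0.036, -0.002, -0.009], [0.036, -0.0, -0.009], [0.035, 0.003, -0.009], [0.035, 0.007, -0.009], [0.035, 0.009, -0.009]], "twist": [[-0.0, -0.0, -0.085], [-0.0, -0.0, -0.085], [-0.0, -0.0, -0.086], [-0.0, -0.0, -0.085], [-0.0, -0.0, -0.086], [-0.0, -0.0, -0.085], [-0.0, -0.0, -0.086], [-0.0, -0.0, -0.085], [-0.0, -0.0, -0.086], [-0.0, -0.0, -0.085]], "fingers": [0.5, 0.5, 0.5, 0.5, 0.5, 0.5, 0.5, 0.5, 0.5, 0.5]}
{"dp": [[0.033, 0.012, -0.009], [0.032, 0.016, -0.009], [0.031, 0.017, -0.008], [0.03, 0.021, -0.009]], "twist": [[-0.0, -0.0, -0.086], [-0.0, -0.0, -0.085], [-0.0, -0.001, -0.086], [-0.001, -0.0, -0.085]], "fingers": [0.5, 0.5, 0.5, 0.5]}
max 0.036 0.086 end [ 0.5492 -0.2395  0.3096] err 0.0006518925880210466
```

>>> {"name": "apply_moves", "arguments": {"dp": [[0.031, -0.017, -0.009], [0.033, -0.015, -0.009], [0.034, -0.011, -0.009], [0.034, -0.009, -0.009], [0.035, -0.006, -0.009], [0.036, -0.002, -0.009], [0.036, 0, -0.009], [0.035, 0.003, -0.009], [0.035, 0.007, -0.009], [0.035, 0.009, -0.009]], "twist": [[0, 0, -0.085], [0, 0, -0.085], [0, 0, -0.086], [0, 0, -0.085], [0, 0, -0.086], [0, 0, -0.085], [0, 0, -0.086], [0, 0, -0.085], [0, 0, -0.086], [0, 0, -0.085]], "fingers": [0.5, 0.5, 0.5, 0.5, 0.5, 0.5, 0.5, 0.5, 0.5, 0.5]}}

```text
time: 1.1
position: [0.4554, -0.344, 0.2771]
tool_rot: [2.592, 1.774, -0.0]
ft_force: [0.4, -0.9, -0.2]
grip_width: 0.502
grip_force: 0.0
```

>>> {"name": "apply_moves", "arguments": {"dp": [[0.033, 0.012, -0.009], [0.032, 0.016, -0.009], [0.031, 0.017, -0.008], [0.03, 0.021, -0.009], [0, 0, 0], [0, 0, 0]], "twist": [[0, 0, -0.086], [0, 0, -0.085], [0, 0, -0.086], [0, 0, -0.085], [0, 0, 0], [0, 0, 0]], "fingers": [0.5, 0.5, 0.5, 0.5, 0.5, 0.5]}}

```text
time: 1.7
position: [0.5501, -0.2379, 0.3116]
tool_rot: [2.255, 2.187, -0.0]
ft_force: [-0.4, 0.5, -0.2]
grip_width: 0.497
grip_force: 0.0
```

```bash
python3 - <<'E'
from h import *
st=ctrl.get_state();im=get_image("wrist");print(st["position"],st["tool_rot"],st["grip_width"],st["joint_positions"])
np.save("w1.npy",np.r_[st["position"],st["tool_rot"]])
cv2.imwrite("pics/w1.png",cv2.cvtColor(im,cv2.COLOR_RGB2BGR))
for p in([.549,-.227,.132],[.549,-.142,.132],[.549,-.312,.132]):print(proj("wrist",p,st))
E
```

```text
[ 0.5501 -0.2379  0.3116] [ 2.2551  2.1867 -0.0004] 0.49652097763665753 [ 0.7748  0.2174 -0.4995  1.357   0.1039  1.5927  0.2568]
(np.float64(280.54911519096686), np.float64(167.6816987760273))
(np.float64(277.85174896485495), np.float64(86.8283877896457))
(np.float64(282.92894265966504), np.float64(239.01681395538176))
```

View pics/w1.png

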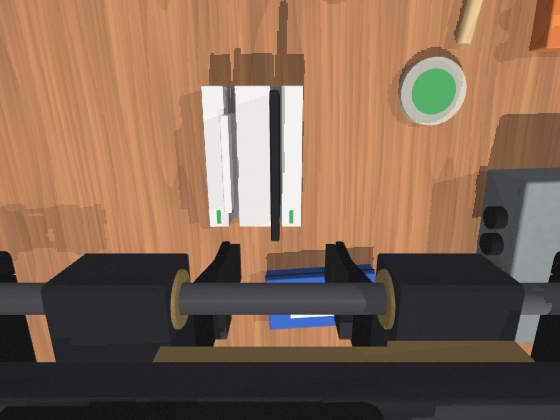

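```bash
python3 - <<'E'
from h import *
s=np.load("w1.npy");st=dict(position=s[:3],tool_rot=s[3:])
im=cv2.imread("pics/w1.png");g=im.max(2)
for v in(92,95,110,140,170,200,220,235,238):
    r=np.where(g[v,255:295]<60)[0]+255; 
    if len(r): print(v,r.min(),r.max(),atz("wrist",r.min(),v,.132,st)[:2],atz("wrist",r.max()+1,v,.132,st)[:2])
c=np.where(g[80:250,275]<60)[0]+80;print(c.min(),c.max(),atz("wrist",275,c.min(),.132,st),atz("wrist",275.5,c.max()+1,.132,st))
# dock corners z=.05
for u,v in((203,87),(303,86),(301,226),(210,226)):print(atz("wrist",u,v,.05,st))
E
```

```text
92 270 278 [ 0.5406 -0.1469] [ 0.55   -0.1471]
95 270 279 [ 0.5405 -0.1498] [ 0.551  -0.1502]
110 270 279 [ 0.5399 -0.165 ] [ 0.5505 -0.1653]
140 270 279 [ 0.5385 -0.1963] [ 0.5494 -0.1967]
170 271 279 [ 0.5383 -0.2293] [ 0.5483 -0.2296]
200 271 279 [ 0.5369 -0.2639] [ 0.5471 -0.2642]
220 271 278 [ 0.5359 -0.2879] [ 0.5452 -0.2882]
235 271 278 [ 0.5351 -0.3065] [ 0.5445 -0.3068]
238 271 278 [ 0.535  -0.3103] [ 0.5444 -0.3106]
90 239 [ 0.5459 -0.145   0.132 ] [ 0.5402 -0.313   0.132 ]
[ 0.4533 -0.135   0.05  ]
[ 0.58   -0.1378  0.05  ]
[ 0.5744 -0.3257  0.05  ]
[ 0.4452 -0.3216  0.05  ]
```

>>> {"name": "apply_moves", "arguments": {"dp": [[0.009, -0.008, 0.01], [0, 0, 0.04], [0, 0, 0.04], [0, 0, 0.04], [0, 0, 0.03], [0, 0, 0.03], [0, 0, 0.02], [0, 0, 0.006], [0, 0, 0], [0, 0, 0]], "twist": [[0, 0, 0], [0, 0, 0], [0, 0, 0], [0, 0, 0], [0, 0, 0], [0, 0, 0], [0, 0, 0], [0, 0, 0], [0, 0, 0], [0, 0, 0]], "fingers": [0.5, 0.5, 0.5, 0.5, 0.5, 0.5, 0.5, 0.5, 0.5, 0.5]}}

```text
time: 2.75
position: [0.5422, -0.2315, 0.0965]
tool_rot: [2.26, 2.18, 0.0]
ft_force: [-0.2, -0.6, 0.9]
grip_width: 0.504
grip_force: 0.0
```

>>> {"name": "apply_moves", "arguments": {"dp": [[0, 0, 0], [0, 0, 0], [0, 0, 0], [0, 0, 0], [0, 0, 0], [0, 0, 0], [0, 0, 0], [0, 0, 0]], "twist": [[0, 0, 0], [0, 0, 0], [0, 0, 0], [0, 0, 0], [0, 0, 0], [0, 0, 0], [0, 0, 0], [0, 0, 0]], "fingers": [1, 1, 1, 1, 1, 1, 1, 1], "newtons": 40}}

```text
time: 3.55
position: [0.5425, -0.2309, 0.0963]
tool_rot: [2.259, 2.181, 0.001]
ft_force: [0.5, 0.6, 6.3]
grip_width: 0.006
grip_force: 2.8
```

```bash
python3 - <<'E'
from h import *
st=ctrl.get_state();print(st["position"],st["ft_force"],st["grip_width"],st["grip_force"])
a=get_image("side");b=get_image("wrist");c=get_image("scene")
C=np.zeros((600,800,3),np.uint8)
C[:300,:400]=cv2.resize(a[200:350,150:350],(400,300),interpolation=2)
C[:300,400:]=cv2.resize(b,(400,300))
C[300:,:400]=cv2.resize(c[130:250,120:280],(400,300),interpolation=2)
cv2.imwrite("pics/g1.png",C[:,:,::-1])
E
```

```text
[ 0.5425 -0.2309  0.0963] [0.5287 0.6338 6.3318] 0.006038723054404033 2.8422471549731805
```

View pics/g1.png

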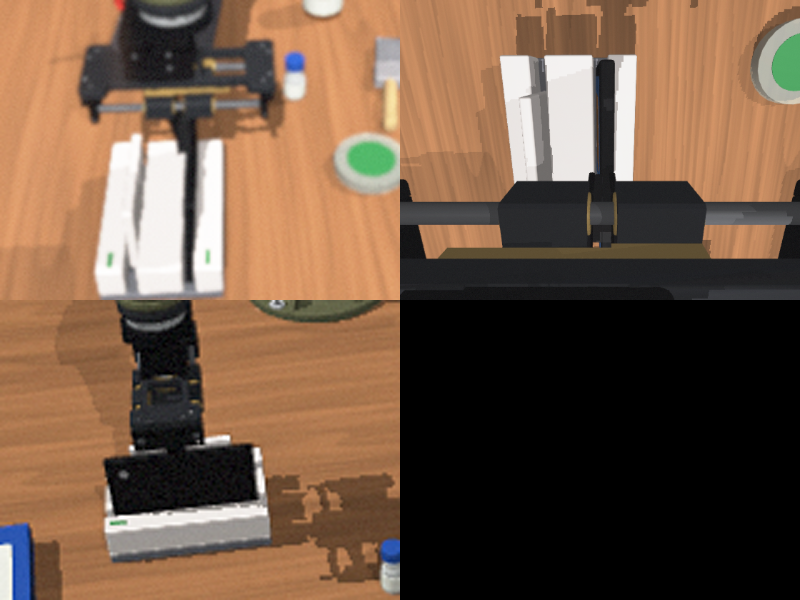

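```bash
python3 - <<'E'
from h import *
st=ctrl.get_state();p=st["position"]
for n,ox,oy,k in(("side",150,200,2),("scene",120,130,2.5)):
    for z in(.096,.132,.17): 
        u,v=proj(n,[p[0],p[1],z],st);print(n,z,u,v,"crop",(u-ox)*k,(v-oy)*k)
    for q in([.546,-.145,.132],[.540,-.313,.132]):
        u,v=proj(n,q);print("corner",(u-ox)*k,(v-oy)*k)
u,v=proj("wrist",p,st);print("wrist",u,v,u*400/560+400,v*300/420)
for q in([.546,-.145,.132],[.540,-.313,.132]):
    u,v=proj("wrist",q,st);print(u*400/560+400,v*300/420)
E
```

```text
side 0.096 243.7846157835212 284.74729471450576 crop 187.56923156704238 169.4945894290115
side 0.132 242.6456091119485 272.7671992538798 crop 185.29121822389698 145.53439850775965
side 0.17 241.38546741154005 259.51300308313756 crop 182.7709348230801 119.02600616627512
corner 188.71332843949494 92.33458418375437
corner 182.43701690123248 204.25230025795054
scene 0.096 191.54128795644993 199.13068183317972 crop 178.85321989112484 172.8267045829493
scene 0.132 190.00528599348954 189.44227443730227 crop 175.01321498372386 148.60568609325568
scene 0.17 188.33181133218838 178.88675128281665 crop 170.82952833047096 122.21687820704162
corner 250.1444803907592 141.1120814611615
corner 102.32027151970627 156.3502463121921
wrist 281.5224361262396 235.12651913088055 601.0874543758854 167.9475136649147
601.7223195038971 60.06250399140421
601.7104554946714 277.6088198164092
```

```bash
python3 - <<'E'
from h import *
a=get_image("side");b=get_image("wrist")
f=lambda im:(255*(im/255.)**.45).astype(np.uint8)
C=np.zeros((600,800,3),np.uint8)
C[:,:400]=cv2.resize(f(a[205:355,195:295]),(400,600),interpolation=2)
C[:,400:]=cv2.resize(f(b[170:350,220:340]),(400,600),interpolation=2)
cv2.imwrite("pics/g2.png",C[:,:,::-1])
E
```

```text
(no output)
```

View pics/g2.png

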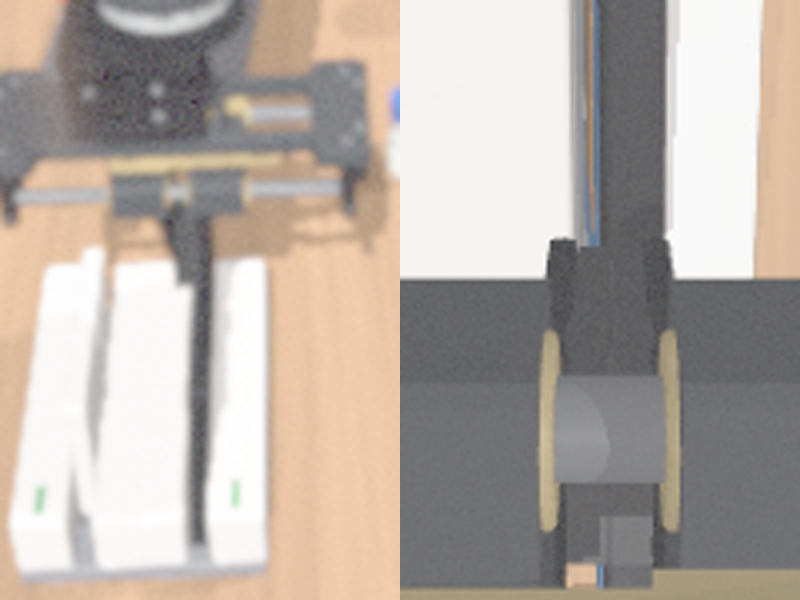

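>>> {"name": "apply_moves", "arguments": {"dp": [[0, 0, 0], [0, 0, 0], [0, 0, 0]], "twist": [[0, 0, 0], [0, 0, 0], [0, 0, 0]], "fingers": [1, 1, 1], "newtons": 40}}

```text
time: 4.1
position: [0.5425, -0.2309, 0.0963]
tool_rot: [2.259, 2.181, 0.001]
ft_force: [0.3, -0.4, 5.2]
grip_width: 0.009
grip_force: 2.8
```

>>> {"name": "apply_moves", "arguments": {"dp": [[0, 0, -0.003], [0, 0, -0.004], [0, 0, -0.004], [0, 0, -0.004], [0, 0, 0], [0, 0, 0]], "twist": [[0, 0, 0], [0, 0, 0], [0, 0, 0], [0, 0, 0], [0, 0, 0], [0, 0, 0]], "fingers": [1, 1, 1, 1, 1, 1]}}

```text
time: 4.7
position: [0.5417, -0.2306, 0.1103]
tool_rot: [2.26, 2.182, -0.0]
ft_force: [-0.3, 0.7, -0.5]
grip_width: 0.006
grip_force: 0.0
```

```bash
python3 - <<'E'
from h import *
st=ctrl.get_state();print(st["position"],st["ft_force"],st["torque"],st["grip_width"],st["grip_force"])
c=get_image("scene");cv2.imwrite("pics/s2.png",c[:,:,::-1])
old=cv2.imread("pics/scene0.png")[:,:,::-1]
for n,i in(("old",old),("new",c)):
    g=i.max(2)
    for u in(165,170,175,210,215,218):
        r=np.where(g[175:225,u]<50)[0]+175; print(n,u,r.min() if len(r) else None,r.max() if len(r) else None)
E
```

```text
[ 0.5417 -0.2306  0.1103] [-0.3346  0.7353 -0.4657] [-0.0129 -0.0636 -0.0008] 0.006226953084426935 0.0
old 165 193 211
old 170 192 215
old 175 191 214
old 210 188 210
old 215 187 210
old 218 187 209
new 165 193 212
new 170 193 215
new 175 175 214
new 210 188 210
new 215 188 210
new 218 187 209
```

>>> {"name": "apply_moves", "arguments": {"dp": [[0, 0, -0.02], [0, 0, -0.025], [0, 0, 0], [0, 0, 0]], "twist": [[0, 0, 0], [0, 0, 0], [0, 0, 0], [0, 0, 0]], "fingers": [1, 1, 1, 1]}}

```text
time: 5.15
position: [0.5418, -0.2307, 0.1553]
tool_rot: [2.259, 2.182, 0.0]
ft_force: [-0.4, -0.5, -0.5]
grip_width: 0.006
grip_force: 0.0
```

```bash
python3 - <<'E'
from h import *
st=ctrl.get_state();print(st["position"],st["ft_force"],st["grip_width"])
for n in("side","wrist","scene"): cv2.imwrite(f"pics/sh_{n}.png",get_image(n)[:,:,::-1])
E
```

```text
[ 0.5418 -0.2307  0.1553] [-0.3658 -0.4794 -0.4915] 0.0062662818533330686
```

>>> {"name": "apply_moves", "arguments": {"dp": [[0, 0, 0], [0, 0, 0], [0, 0, 0], [0, 0, 0], [0, 0, 0]], "twist": [[0, 0, 0], [0, 0, 0], [0, 0, 0], [0, 0, 0], [0, 0, 0]], "fingers": [0.5, 0.5, 0.5, 0.5, 0.5]}}

```text
time: 5.8
position: [0.5417, -0.2306, 0.1552]
tool_rot: [2.26, 2.182, -0.0]
ft_force: [-0.4, 0.2, 0.0]
grip_width: 0.376
grip_force: 0.0
```

```bash
python3 - <<'E'
from h import *
st=ctrl.get_state();print(st["position"],st["ft_force"],st["grip_width"])
for n in("side","wrist"): cv2.imwrite(f"pics/op_{n}.png",get_image(n)[:,:,::-1])
f=lambda im:(255*(im/255.)**.5).astype(np.uint8)
C=np.zeros((600,800,3),np.uint8)
for j,k in enumerate(("sh","op")):
    a=cv2.imread(f"pics/{k}_side.png");b=cv2.imread(f"pics/{k}_wrist.png")
    C[300*j:300*j+300,:400]=cv2.resize(f(a[210:330,170:330]),(400,300),interpolation=2)
    C[300*j:300*j+300,400:]=cv2.resize(f(b[100:325,130:430]),(400,300),interpolation=2)
cv2.imwrite("pics/cmp.png",C)
p=st["position"]
for d in(0,.1):
  u,v=proj("side",p-[0,0,0]+[0,0,0],st);print((u-170)*2.5,(v-210)*2.5);break
u,v=proj("wrist",p,st);print((u-130)*4/3+400,(v-100)*4/3)
u,v=proj("wrist",[.543,-.229,.132],st);print((u-130)*4/3+400,(v-100)*4/3)
u,v=proj("side",[.543,-.229,.132],st);print((u-170)*2.5,(v-210)*2.5)
E
```

```text
[ 0.5417 -0.2306  0.1552] [-0.4183  0.2188  0.0477] 0.3764036533361849
178.79360052705024 136.66015797189573
602.0296174237991 180.1684208841685
604.5456544764447 160.80697949226462
182.25124883578195 155.33319853083157
```

View pics/cmp.png

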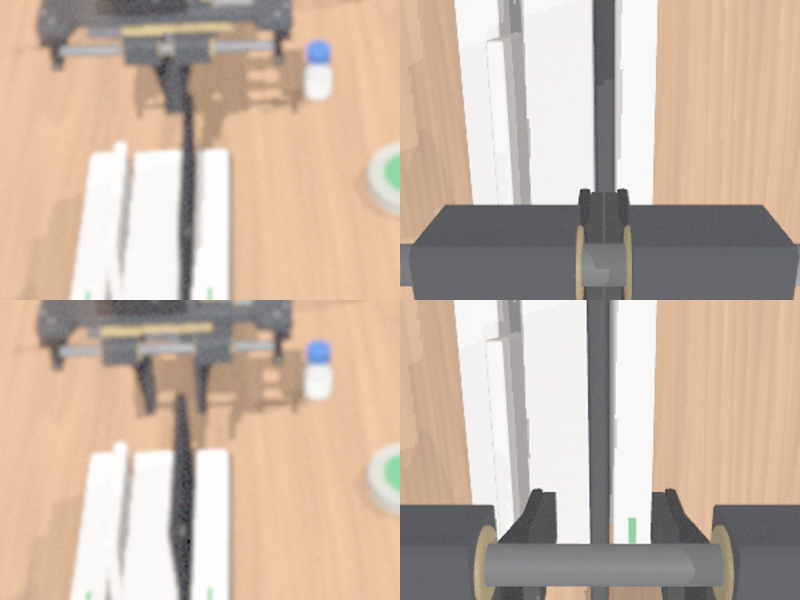

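```bash
python3 - <<'E'
from h import *
st=ctrl.get_state();p=st["position"]
for dz in(0,.01,.02,.03,.04):print(dz,proj("wrist",p+[0,0.009,dz],st),proj("side",p+[0,-.009,dz]),proj("side",p+[0,0.,dz]),proj("scene",p+[.0,0,dz]))
print(tri(ray("wrist",283,242.5,st),ray("side",240,254)),p)
for k in("sh","op"):
    a=cv2.imread(f"pics/{k}_side.png").max(2)
    for v in range(236,268,2): print(k,v,"".join("#" if x<70 else "." for x in a[v,215:275]))
if 1:
    a=cv2.imread("pics/sh_scene.png").max(2)
    for v in range(150,200,2): print(v,"".join("#" if x<70 else "." for x in a[v,155:230]))
E
```

```text
0 (np.float64(280.9847278056798), np.float64(221.3242000455988)) (np.float64(241.49009672656035), np.float64(267.6583030490168)) (np.float64(241.51724399703787), np.float64(264.6708864241901)) (np.float64(189.06645880841796), np.float64(182.85346226567174))
0.01 (np.float64(280.9257253229785), np.float64(226.85498565234016)) (np.float64(241.1493973816357), np.float64(264.1208449033956)) (np.float64(241.17940390713218), np.float64(261.1419253329464)) (np.float64(188.62308686867797), np.float64(180.0539801712929))
0.02 (np.float64(280.8607627848583), np.float64(232.94445603329535)) (np.float64(240.80421710644845), np.float64(260.5368615633658)) (np.float64(240.83715571557465), np.float64(257.5669187317694)) (np.float64(188.17585416750973), np.float64(177.23012095350953))
0.03 (np.float64(280.7888890835732), np.float64(239.68176630179732)) (np.float64(240.45446691499222), np.float64(256.9054290932707)) (np.float64(240.49041258115378), np.float64(253.94495950730683)) (np.float64(187.72471005671807), np.float64(174.38156481600035))
0.04 (np.float64(280.7089393709748), np.float64(247.17610
[... 3779 characters left out ...]
............................................................
184 ...........................................................................
186 ............................................................######.........
188 ..........................................########################.........
190 .......................###########################################.........
192 .......###########################################################.........
194 .......###########################################################.........
196 .......############################################################........
198 ........#####...###################################################........
```

```bash
python3 - <<'E'
from h import *
st=ctrl.get_state();g=cv2.imread("pics/op_wrist.png").max(2)
for v in(10,60,110,160,200,225):
    r=np.where(g[v,255:310]<70)[0]+255
    print(v,r.min(),r.max(),atz("wrist",(r.min()+r.max()+1)/2,v,.132,st)[:2])
print(st["position"])
E
```

```text
Traceback (most recent call last):
ValueError: zero-size array to reduction operation minimum which has no identity
```

```bash
python3 - <<'E'
from h import *
st=ctrl.get_state();g=cv2.imread("pics/op_wrist.png").max(2)
for v in(20,60,110,160,200,225):
    r=np.where(g[v,255:310]<90)[0]+255
    if len(r):print(v,r.min(),r.max(),atz("wrist",(r.min()+r.max()+1)/2,v,.132,st)[:2])
E
```

```text
110 270 288 [ 0.5431 -0.1564]
160 271 288 [ 0.5422 -0.1876]
200 272 288 [ 0.5416 -0.2144]
225 272 288 [ 0.5409 -0.2321]
```

>>> {"name": "apply_moves", "arguments": {"dp": [[0, 0, 0], [0, 0, 0.02], [0, 0, 0.025], [0, 0, 0.025], [0, 0, 0.015], [0, 0, 0.004], [0, 0, 0], [0, 0, 0]], "twist": [[0, 0, 0], [0, 0, 0], [0, 0, 0], [0, 0, 0], [0, 0, 0], [0, 0, 0], [0, 0, 0], [0, 0, 0]], "fingers": [0.5, 0.5, 0.5, 0.5, 0.5, 0.5, 0.5, 0.5]}}

```text
time: 6.7
position: [0.5426, -0.2309, 0.0675]
tool_rot: [2.259, 2.181, 0.001]
ft_force: [-0.2, -0.7, 0.3]
grip_width: 0.498
grip_force: 0.0
```

>>> {"name": "apply_moves", "arguments": {"dp": [[0, 0, 0], [0, 0, 0], [0, 0, 0], [0, 0, 0], [0, 0, 0], [0, 0, 0], [0, 0, 0], [0, 0, 0]], "twist": [[0, 0, 0], [0, 0, 0], [0, 0, 0], [0, 0, 0], [0, 0, 0], [0, 0, 0], [0, 0, 0], [0, 0, 0]], "fingers": [1, 1, 1, 1, 1, 1, 1, 1], "newtons": 40}}

```text
time: 7.5
position: [0.5416, -0.2306, 0.0663]
tool_rot: [-2.26, -2.182, 0.0]
ft_force: [-1.3, -0.1, 1.0]
grip_width: 0.112
grip_force: 40.0
```

>>> {"name": "apply_moves", "arguments": {"dp": [[0, 0, -0.01], [0, 0, -0.02], [0, 0, -0.03], [0, 0, -0.035], [0, 0, -0.035], [0.01, 0, -0.035], [0.02, 0.005, -0.035], [0.03, 0.01, -0.035], [0.03, 0.01, -0.035], [0.035, 0.01, -0.015]], "twist": [[0, 0, 0], [0, 0, 0], [0, 0, 0], [0, 0, 0], [0, 0, 0], [0, 0, 0], [0, 0, 0], [0, 0, 0], [0, 0, 0], [0, 0, 0]], "fingers": [1, 1, 1, 1, 1, 1, 1, 1, 1, 1]}}

```text
time: 8.5
position: [0.5821, -0.1066, 0.355]
tool_rot: [2.259, 2.177, 0.004]
ft_force: [-0.3, 0.4, -4.0]
grip_width: 0.108
grip_force: 40.0
```

>>> {"name": "apply_moves", "arguments": {"dp": [[0.035, 0.01, 0], [0.035, 0.01, 0], [0.035, 0.01, 0], [0.035, 0.01, 0], [0.03, 0, 0], [0.03, 0, 0], [0.03, 0, 0], [0.01, 0, 0], [0, 0, 0], [0, 0, 0]], "twist": [[0, 0, 0.02], [0, 0, 0.02], [0, 0, 0.02], [0, 0, 0.02], [0, 0, 0.02], [0, 0, 0.02], [0, 0, 0], [0, 0, 0], [0, 0, 0], [0, 0, 0]], "fingers": [1, 1, 1, 1, 1, 1, 1, 1, 1, 1]}}

```text
time: 9.5
position: [0.6438, 0.1276, 0.3509]
tool_rot: [2.388, 2.041, -0.002]
ft_force: [-0.1, -0.2, -3.6]
grip_width: 0.113
grip_force: 40.0
```

```bash
python3 - <<'E'
from h import *
st=ctrl.get_state();im=get_image("wrist");print(st["position"],st["tool_rot"],st["grip_width"],st["grip_force"],st["ft_force"],st["joint_positions"])
np.save("w2.npy",np.r_[st["position"],st["tool_rot"]])
cv2.imwrite("pics/w2s.png",im[:,:,::-1])
cv2.imwrite("pics/w2.png",cv2.resize(im[:,:,::-1],(800,600),interpolation=2))
E
```

```text
[0.6438 0.1276 0.3509] [ 2.3875  2.0406 -0.0025] 0.112532760793056 39.98778261244297 [-0.122  -0.2019 -3.5567] [ 0.2137  0.3875 -0.6724  1.1092  0.2416  1.7202 -0.5415]
```

View pics/w2.png

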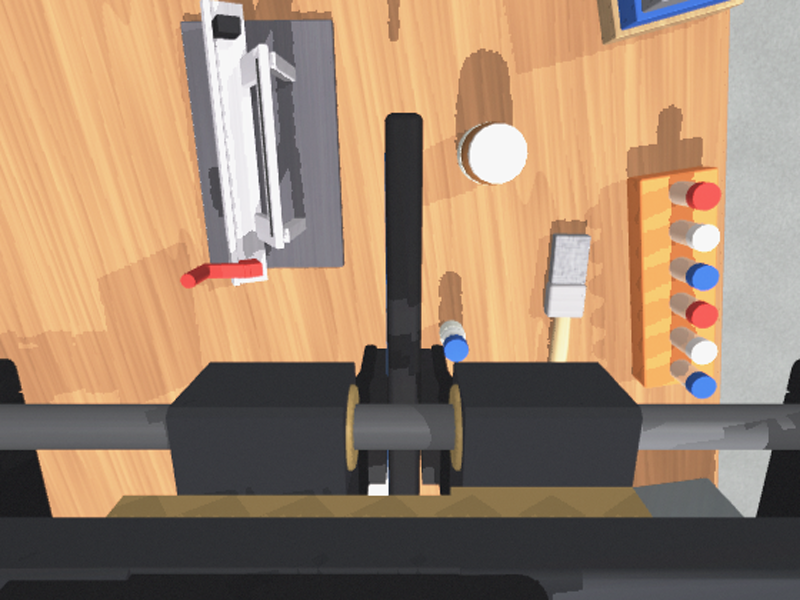

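```bash
python3 - <<'E'
from h import *
s=np.load("w2.npy");st=dict(position=s[:3],tool_rot=s[3:])
W=lambda u,v,z:atz("wrist",u*.7,v*.7,z,st)
print("knob",W(188,280,.115))
for u,v in((182,21),(332,20),(344,266)):print("base",W(u,v,.006))
a,b=W(263,45,.11),W(281,247,.11);print("rest",a,b,np.linalg.norm(a-b),np.degrees(np.arctan2((a-b)[0],(a-b)[1])))
# predicted pixel of features for a pose guess
for yaw in(8,9,10):
  r=np.radians(yaw);y=-np.array([np.sin(r),np.cos(r),0]);x=np.array([-np.cos(r),np.sin(r),0])
  k=tri(ray("wrist",188*.7,280*.7,st),ray("scene",303.3,160.3),ray("side",208.3,190.8))
  o=np.array([k[0][0],k[0][1],0])-.045*x-.122*y
  print(yaw,k,o)
  E=lambda a,b,c:np.array(proj("wrist",o+a*x+b*y+np.array([0,0,c]),st))/.7
  print("knob",E(.045,.122,.115),"toprest",E(-.0375,-.085,.11),E(-.0375,.085,.11),"restfoot",E(0,-.085,.045),E(0,.085,.045),
   "lip top outer ends",E(.022*.866+.002+.002,-.131,.045+.011+.007),E(.022*.866+.002,.131,.063),"fixedstop in top",E(-.014,-.1,.045+.024),E(.01,-.1,.045+.03))
E
```

```text
knob [0.4439 0.1223 0.115 ]
base [0.4588 0.36   0.006 ]
base [0.606  0.3376 0.006 ]
base [0.5702 0.0901 0.006 ]
rest [0.5567 0.3028 0.11  ] [0.5335 0.1381 0.11  ] 0.1662962294270051 7.995875176212089
8 (array([0.4435, 0.1226, 0.113 ]), np.float64(0.0013893405745011493)) [0.505  0.2371 0.    ]
knob [187.4384 279.7922] toprest [255.8884  27.6108] [275.1511 237.1756] restfoot [235.8662  45.2283] [254.642  227.1615] lip top outer ends [196.6705 -16.7712] [233.5824 275.0834] fixedstop in top [240.8814  20.3904] [210.9925  19.1546]
9 (array([0.4435, 0.1226, 0.113 ]), np.float64(0.0013893405745011493)) [0.507 0.236 0.   ]
knob [187.4384 279.7922] toprest [260.5353  29.5565] [275.9968 238.751 ] restfoot [239.823   46.1197] [255.3397 227.9165] lip top outer ends [201.7887 -16.3204] [233.4723 275.4817] fixedstop in top [245.4131  21.6588] [215.5478  19.9002]
10 (array([0.4435, 0.1226, 0.113 ]), np.float64(0.0013893405745011493)) [0.509  0.2349 0.    ]
knob [187.4384 279.7922] toprest [265.1479  31.585 ] [276.814  240.3358] restfoot [243.7677  47.0846] [256.0245 228.6818] lip top outer ends [206.9068 -15.7691] [233.355  275.8772] fixedstop in top [249.9252  23.0115] [220.0956  20.7325]
```

```bash
cat >> h.py <<'E'
YAW=8.4; O=np.array([.506,.2265,0.])
def easel():
    r=np.radians(YAW);y=-np.array([np.sin(r),np.cos(r),0]);x=np.array([-np.cos(r),np.sin(r),0]);z=np.array([0,0,1.])
    return x,y,z,np.sqrt(3)/2*z-.5*x,np.sqrt(3)/2*x+.5*z
def tcp(d,e,yy,top=.0543,cx=.0016):
    x,y,z,u,n=easel()
    return O+.045*z+d*n+(e+top)*u+(yy+cx)*y
E
python3 - <<'E'
from h import *
s=np.load("w2.npy");st=dict(position=s[:3],tool_rot=s[3:])
W=lambda u,v,z:atz("wrist",u*.7,v*.7,z,st)
A=R.from_rotvec(s[3:]).as_matrix()
print("tablet end in tool",A.T@(W(404,113,.4166)-s[:3]))
x,y,z,u,n=easel()
for a in(W(228,38,.07),W(228,38,.075),W(263,45,.11),W(281,247,.11),W(235,283,.055)): print("easel xy",(a-O)@x,(a-O)@y)
print(tcp(.012,.08,-.007))
plan(tcp(.012,.08,-.007),frame(-YAW,30),10,1)
E
```

```text
tablet end in tool [ 0.0859  0.0007 -0.0659]
easel xy 0.0017314666384567064 -0.09644822349618869
easel xy 0.0001263766097590097 -0.09543202378724523
easel xy -0.0389672563104664 -0.08289273889773846
easel xy -0.04014018523749868 0.08339935399717717
easel xy 0.02495879864602408 0.13126056514160547
[0.5629 0.2236 0.1673]
{"dp": [[0.008, -0.01, 0.018], [0.009, -0.008, 0.019], [0.008, -0.008, 0.019], [0.008, -0.006, 0.02], [0.009, -0.006, 0.02], [0.008, -0.004, 0.02], [0.008, -0.003, 0.02], [0.009, -0.003, 0.021], [0.008, -0.001, 0.021], [0.008, 0.0, 0.02]], "twist": [[0.052, -0.0, -0.001], [0.052, -0.0, -0.001], [0.052, -0.0, -0.001], [0.053, -0.0, -0.001], [0.052, -0.0, -0.001], [0.053, -0.0, -0.001], [0.052, -0.0, -0.001], [0.053, -0.0, -0.001], [0.052, -0.001, -0.001], [0.053, -0.0, -0.002]], "fingers": [1, 1, 1, 1, 1, 1, 1, 1, 1, 1]}
max 0.021 0.053 end [0.5628 0.2232 0.1677] err 0.00048752015895104793
```

```bash
python3 - <<'E'
from h import *
plan(tcp(.012,.15,-.007,cx=.001),frame(-YAW,30),10,1)
E
```

```text
{"dp": [[0.008, -0.006, 0.012], [0.009, -0.005, 0.013], [0.008, -0.005, 0.013], [0.009, -0.004, 0.013], [0.008, -0.003, 0.013], [0.008, -0.003, 0.014], [0.009, -0.002, 0.013], [0.008, -0.001, 0.014], [0.009, -0.0, 0.013], [0.008, -0.0, 0.014]], "twist": [[0.052, -0.0, -0.001], [0.052, -0.0, -0.001], [0.052, -0.0, -0.001], [0.053, -0.0, -0.001], [0.052, -0.0, -0.001], [0.053, -0.0, -0.001], [0.052, -0.0, -0.001], [0.053, -0.0, -0.001], [0.052, -0.001, -0.001], [0.053, -0.0, -0.002]], "fingers": [1, 1, 1, 1, 1, 1, 1, 1, 1, 1]}
max 0.014 0.053 end [0.5978 0.2189 0.2279] err 0.00022350607751134833
```

>>> {"name": "apply_moves", "arguments": {"dp": [[0.008, -0.006, 0.012], [0.009, -0.005, 0.013], [0.008, -0.005, 0.013], [0.009, -0.004, 0.013], [0.008, -0.003, 0.013], [0.008, -0.003, 0.014], [0.009, -0.002, 0.013], [0.008, -0.001, 0.014], [0.009, 0, 0.013], [0.008, 0, 0.014]], "twist": [[0.052, 0, -0.001], [0.052, 0, -0.001], [0.052, 0, -0.001], [0.053, 0, -0.001], [0.052, 0, -0.001], [0.053, 0, -0.001], [0.052, 0, -0.001], [0.053, 0, -0.001], [0.052, -0.001, -0.001], [0.053, 0, -0.002]], "fingers": [1, 1, 1, 1, 1, 1, 1, 1, 1, 1]}}

```text
time: 10.55
position: [0.5989, 0.2193, 0.2276]
tool_rot: [-2.049, -1.767, 0.472]
ft_force: [0.6, 1.2, -3.5]
grip_width: 0.114
grip_force: 40.0
```

>>> {"name": "apply_moves", "arguments": {"dp": [[0, 0, 0], [0, 0, 0], [0, 0, 0]], "twist": [[0, 0, 0], [0, 0, 0], [0, 0, 0]], "fingers": [1, 1, 1]}}

```text
time: 10.85
position: [0.5983, 0.2202, 0.2298]
tool_rot: [-2.049, -1.771, 0.469]
ft_force: [-0.0, -0.0, -3.7]
grip_width: 0.11
grip_force: 40.0
```

```bash
python3 - <<'E'
from h import *
st=ctrl.get_state();print(st["joint_positions"],st["ft_force"],st["torque"])
plan(tcp(.012,.04,-.007,cx=.001),frame(-YAW,30),6,1)
E
```

```text
[ 0.0335  0.7919 -0.6565  0.8777  0.1319  2.0064 -0.6739] [-0.0032 -0.0338 -3.6636] [-0.1593 -1.1539  0.0228]
{"dp": [[-0.0, 0.0, 0.019], [-0.0, 0.0, 0.018], [-0.001, 0.0, 0.019], [0.0, 0.0, 0.019], [-0.0, 0.0, 0.018], [-0.0, 0.0, 0.019]], "twist": [[0.001, -0.0, 0.0], [0.0, -0.0, 0.0], [0.001, -0.0, 0.0], [0.0, -0.001, 0.001], [0.001, -0.0, 0.0], [0.0, -0.001, 0.001]], "fingers": [1, 1, 1, 1, 1, 1]}
max 0.019 0.001 end [0.5429 0.2275 0.1327] err 0.0005281850142893353
```

>>> {"name": "apply_moves", "arguments": {"dp": [[0, 0, 0.018], [0, 0, 0.019], [0, 0, 0.018], [0, 0, 0]], "twist": [[0, 0, 0], [0, 0, 0], [0, 0, 0], [0, 0, 0]], "fingers": [1, 1, 1, 1]}}

```text
time: 11.25
position: [0.5691, 0.2243, 0.1806]
tool_rot: [-2.046, -1.771, 0.474]
ft_force: [-0.3, -0.1, -4.2]
grip_width: 0.113
grip_force: 40.0
```

>>> {"name": "apply_moves", "arguments": {"dp": [[0, 0, 0.014], [0, 0, 0.014], [0, 0, 0.014], [0, 0, 0.014], [0, 0, 0], [0, 0, 0]], "twist": [[0, 0, 0], [0, 0, 0], [0, 0, 0], [0, 0, 0], [0, 0, 0], [0, 0, 0]], "fingers": [1, 1, 1, 1, 1, 1]}}

```text
time: 11.85
position: [0.5436, 0.2292, 0.1337]
tool_rot: [-2.047, -1.771, 0.47]
ft_force: [0.5, -0.1, -3.6]
grip_width: 0.111
grip_force: 40.0
```

```bash
cat >> h.py <<'E'
def where(top=.0543,cx=.001):
    st=ctrl.get_state();x,y,z,u,n=easel();A=R.from_rotvec(st["tool_rot"]).as_matrix()
    b=st["position"]+A@np.array([cx,0,top])-O-.045*z
    print("d e y",b@n,b@u,b@y,"rot err",R.from_matrix(frame(-YAW,30).T@A).as_rotvec(),"F n,u,y",st["ft_force"]@n,st["ft_force"]@u,st["ft_force"]@y,"q6",st["joint_positions"][5],"t",st["time"])
E
python3 - <<'E'
from h import *
where()
f=lambda im:(255*(im/255.)**.6).astype(np.uint8)
a=get_image("side")[:,:,::-1];b=get_image("wrist")[:,:,::-1]
C=np.zeros((600,800,3),np.uint8)
C[:,:400]=cv2.resize(f(a[120:270,190:290]),(400,600),interpolation=2)
C[:300,400:]=cv2.resize(f(b),(400,300),interpolation=2)
c=get_image("scene")[:,:,::-1]
C[300:,400:]=cv2.resize(f(c[130:220,280:400]),(400,300),interpolation=2)
cv2.imwrite("pics/p1.png",C)
E
```

```text
d e y 0.01239032715320168 0.04091487636173943 -0.00923265612676225 rot err [-0.0021  0.0014 -0.0027] F n,u,y -2.2459025547458196 -2.822707463442973 0.041726222948140976 q6 1.7638394293710988 t 11.85
```

View pics/p1.png

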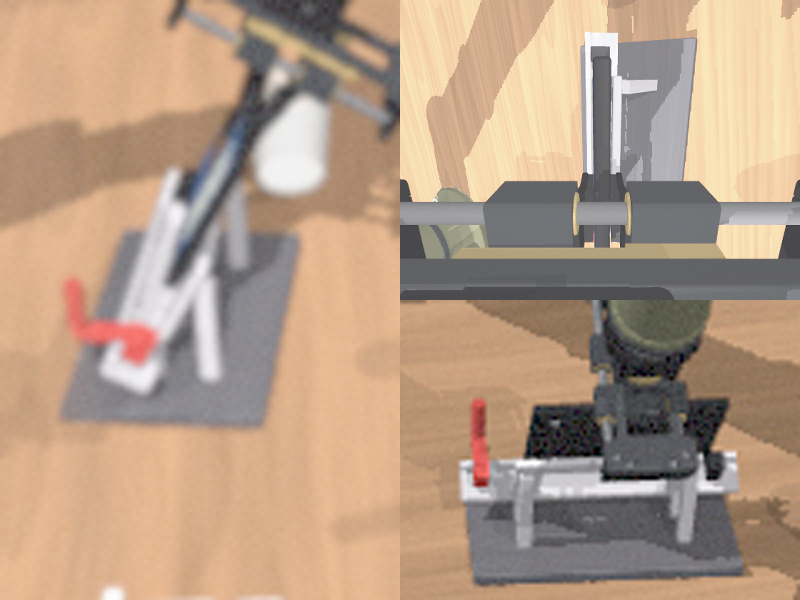

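>>> {"name": "apply_moves", "arguments": {"dp": [[0, 0, 0.01], [0, 0, 0.01], [0, 0, 0.008], [0, 0, 0.003], [0, 0, 0]], "twist": [[0, 0, 0], [0, 0, 0], [0, 0, 0], [0, 0, 0], [0, 0, 0]], "fingers": [1, 1, 1, 1, 1]}}

```text
time: 12.5
position: [0.5263, 0.2316, 0.1046]
tool_rot: [-2.044, -1.77, 0.475]
ft_force: [0.1, -0.6, -3.7]
grip_width: 0.11
grip_force: 40.0
```

>>> {"name": "apply_moves", "arguments": {"dp": [[0, 0, 0.002], [0, 0, 0.002], [0, 0, 0]], "twist": [[0, 0, 0], [0, 0, 0], [0, 0, 0]], "fingers": [1, 1, 1]}}

```text
time: 12.8
position: [0.5251, 0.2321, 0.1018]
tool_rot: [-2.045, -1.771, 0.473]
ft_force: [-0.1, 1.3, -3.9]
grip_width: 0.112
grip_force: 40.0
```

```bash
python3 -c "
from h import *
where()"
```

```text
d e y 0.012781734607773992 0.0038862747889473583 -0.009301749745921661 rot err [ 0.0004  0.0005 -0.0032] F n,u,y -1.7018055975992405 -3.463852560418549 -1.2296409466099754 q6 1.6920224843593363 t 12.8
```

>>> {"name": "apply_moves", "arguments": {"dp": [[0, 0.003, 0], [0, 0, 0.001], [0, 0, 0.001], [0, 0, 0]], "twist": [[0, 0, 0], [0, 0, 0], [0, 0, 0], [0, 0, 0]], "fingers": [1, 1, 1, 1]}}

```text
time: 13.2
position: [0.5265, 0.2318, 0.0985]
tool_rot: [-2.045, -1.771, 0.473]
ft_force: [0.1, 0.0, -3.2]
grip_width: 0.113
grip_force: 40.0
```

>>> {"name": "apply_moves", "arguments": {"dp": [[0, 0, 0.001], [0, 0, 0.001], [0, 0, 0]], "twist": [[0, 0, 0], [0, 0, 0], [0, 0, 0]], "fingers": [1, 1, 1]}}

```text
time: 13.5
position: [0.5255, 0.232, 0.0968]
tool_rot: [-2.045, -1.771, 0.473]
ft_force: [0.1, 0.7, -4.2]
grip_width: 0.113
grip_force: 40.0
```

```bash
python3 -c "
from h import *
where()"
```

```text
d e y 0.009883298773921814 -0.00020831560241599742 -0.009289247458536362 rot err [ 0.0006  0.0004 -0.0032] F n,u,y -2.060943106571022 -3.6418595515293424 -0.7296045355075201 q6 1.6851707521961674 t 13.5
```

Not yet in contact; keep lowering in small steps.

>>> {"name": "apply_moves", "arguments": {"dp": [[0, 0, 0.001], [0, 0, 0.001], [0, 0, 0]], "twist": [[0, 0, 0], [0, 0, 0], [0, 0, 0]], "fingers": [1, 1, 1]}}

```text
time: 13.8
position: [0.525, 0.2322, 0.0955]
tool_rot: [-2.045, -1.771, 0.472]
ft_force: [1.7, 0.3, -2.2]
grip_width: 0.108
grip_force: 40.0
```

>>> {"name": "apply_moves", "arguments": {"dp": [[0, 0, 0.001], [0, 0, 0]], "twist": [[0, 0, 0], [0, 0, 0]], "fingers": [1, 1]}}

```text
time: 14.0
position: [0.5251, 0.2322, 0.0955]
tool_rot: [-2.046, -1.771, 0.47]
ft_force: [3.1, -0.8, 4.5]
grip_width: 0.11
grip_force: 40.0
```

>>> {"name": "apply_moves", "arguments": {"dp": [[0, 0, -0.001], [0, 0.001, 0], [0, 0.001, 0], [0, 0.001, 0], [0, 0, 0]], "twist": [[0, 0, 0], [0, 0, 0], [0, 0, 0], [0, 0, 0], [0, 0, 0]], "fingers": [1, 1, 1, 1, 1]}}

```text
time: 14.5
position: [0.526, 0.2321, 0.0949]
tool_rot: [-2.042, -1.77, 0.475]
ft_force: [0.4, -1.1, 7.6]
grip_width: 0.109
grip_force: 40.0
```

```bash
python3 -c "
from h import *
where()"
```

```text
d e y 0.008720205896614888 -0.001550212627011384 -0.009437477786449855 rot err [ 0.0036  0.0002 -0.004 ] F n,u,y 3.372223602556615 6.885814791106375 1.0430700306134364 q6 1.6859906022090443 t 14.5
```

>>> {"name": "apply_moves", "arguments": {"dp": [[0, 0.001, 0], [0, 0.001, 0], [0, 0, 0]], "twist": [[0, 0, 0], [0, 0, 0], [0, 0, 0]], "fingers": [1, 1, 1]}}

```text
time: 14.8
position: [0.5268, 0.232, 0.0945]
tool_rot: [-2.04, -1.769, 0.477]
ft_force: [-1.5, -0.4, 9.4]
grip_width: 0.109
grip_force: 40.2
```

```bash
python3 -c "
from h import *
where()"
```

```text
d e y 0.007950282389590063 -0.0015375291641551642 -0.009411038560095905 rot err [ 0.0057 -0.0003 -0.0046] F n,u,y 5.923963030067224 7.476465585270566 0.5641068625904432 q6 1.688638636329672 t 14.8
```

>>> {"name": "apply_moves", "arguments": {"dp": [[0, 0, -0.001], [0, 0.001, 0], [0, 0, 0]], "twist": [[0, 0, 0], [0, 0, 0], [0, 0, 0]], "fingers": [1, 1, 1]}}

```text
time: 15.1
position: [0.5268, 0.2319, 0.0946]
tool_rot: [-2.038, -1.769, 0.48]
ft_force: [-5.5, -2.6, 8.6]
grip_width: 0.108
grip_force: 40.1
```

```bash
python3 -c "
from h import *
where()"
```

```text
d e y 0.008099715061528984 -0.0014996797156871244 -0.009317310157092121 rot err [ 0.0082 -0.0016 -0.0053] F n,u,y 8.653929529943909 4.894022053890999 3.3746259051217717 q6 1.691898309346103 t 15.1
```

>>> {"name": "apply_moves", "arguments": {"dp": [[0, -0.001, 0], [0, 0, 0], [0, 0, 0], [0, 0, 0], [0, 0, 0]], "twist": [[0, 0, 0], [0, 0, 0], [0, 0, 0], [0, 0, 0], [0, 0, 0]], "fingers": [1, 1, 0.7, 0.6, 0.6], "newtons": 10}}

```text
time: 15.6
position: [0.5295, 0.2314, 0.0928]
tool_rot: [-2.045, -1.77, 0.473]
ft_force: [0.1, 0.1, 0.2]
grip_width: 0.304
grip_force: 0.0
```

```bash
python3 - <<'E'
from h import *
where();st=ctrl.get_state();print(st["grip_width"])
c=get_image("scene");cv2.imwrite("pics/s3.png",c[:,:,::-1])
w=get_image("wrist");cv2.imwrite("pics/w3.png",w[:,:,::-1])
# tablet top corners predicted if leaning properly
x,y,z,u,n=easel()
for b in(-.094,.076):
  for d in(.0,.01):
    p=O+.045*z+(.003+d)*n+.1185*u+b*y; print(b,d,p,"scene",proj("scene",p),"wrist",proj("wrist",p,st),"side",proj("side",p))
g=c.max(2)
for v in range(160,198,2): print(v,"".join("#" if t<60 else "." for t in g[v,300:385]))
E
```

```text
d e y 0.004402221365999227 -0.0016079610610884095 -0.009296259597706151 rot err [ 0.0005  0.0005 -0.003 ] F n,u,y 0.03926067734887621 0.2132953611846135 -0.13352606979140644 q6 1.6841932870236882 t 15.6
0.3042656813802143
-0.094 0.0 [0.5758 0.3112 0.1491] scene (np.float64(375.645841659059), np.float64(168.60086681723683)) wrist (np.float64(285.12861416673366), np.float64(79.8433725680911)) side (np.float64(253.8054184008751), np.float64(144.62454290038028))
-0.094 0.01 [0.5672 0.3125 0.1541] scene (np.float64(375.3039362924268), np.float64(165.48325647009776)) wrist (np.float64(257.67895728754377), np.float64(79.79516217367664)) side (np.float64(250.93119744924456), np.float64(143.11187865871))
0.076 0.0 [0.5509 0.143  0.1491] scene (np.float64(317.91590349166324), np.float64(170.57973097891917)) wrist (np.float64(283.83565576081924), np.float64(439.4343101094945)) side (np.float64(245.84110992204722), np.float64(173.51391610689976))
0.076 0.01 [0.5424 0.1443 0.1541] scene (np.float64(317.69566941651107), np.float64(167.44874318907074)) wrist (np.float64(263.94080300912435), np.floa
[... 1103 characters left out ...]
........###########################################....#.####.........
184 ......................#############################################..................
186 ........................................##...#################...#...................
188 .......................................#######...##########..######....######........
190 ............##......##############################################...########........
192 .......#######......#########################################........#########.......
194 ......########......#########################################.......##########.......
196 ....................###.#######################################.....###########......
```

>>> {"name": "apply_moves", "arguments": {"dp": [[0, -0.003, 0], [0, 0, 0], [0, 0, 0], [0, 0, -0.01], [0, 0, -0.03], [0, 0, -0.04], [0, 0, -0.04], [0, 0, -0.03], [0, 0, 0]], "twist": [[0, 0, 0], [0, 0, 0], [0, 0, 0], [0, 0, 0], [0, 0, 0], [0, 0, 0], [0, 0, 0], [0, 0, 0], [0, 0, 0]], "fingers": [0.5, 0.5, 0.5, 0.5, 0.5, 0.5, 0.5, 0.5, 0.5]}}

```text
time: 16.6
position: [0.6042, 0.221, 0.229]
tool_rot: [-2.049, -1.771, 0.462]
ft_force: [-0.4, 1.0, 0.0]
grip_width: 0.5
grip_force: 0.0
```

```bash
python3 - <<'E'
from h import *
c=get_image("scene");g=c.max(2);cv2.imwrite("pics/s4.png",c[:,:,::-1])
for v in range(160,190,3): print(v,"".join("#" if t<60 else "." for t in g[v,300:385]))
plan([.44,.095,.25],frame(81.6),15,1)
E
```

```text
160 ...............................................###..###################...###........
163 ..............................................########...###########..#######........
166 ..............................................##############################.........
169 ...................#....####################################################.........
172 ...................########################################################..........
175 ..................########################################################...........
178 .......................................................................######........
181 ...............................................##############.........#######........
184 ......................######################################.........................
187 .....................................................................................
{"dp": [[-0.01, -0.009, 0.003], [-0.009, -0.01, 0.004], [-0.007, -0.011, 0.003], [-0.007, -0.012, 0.003], [-0.005, -0.012, 0.003], [-0.003, -0.013, 0.003], [-0.003, -0.014, 0.002], [-0.0, -0.014, 0.003], [0.0, -0.013, 0.001], [0.002, -0.014, 0.002]], "twist": [[-0.027, -0.027, -0.102], [-0.027, -0.027, -0.102], [-0.027, -0.027, -0.102], [-0.027, -0.027, -0.102], [-0.027, -0.027, -0.102], [-0.027, -0.028, -0.102], [-0.027, -0.027, -0.102], [-0.027, -0.028, -0.102], [-0.027, -0.027, -0.102], [-0.027, -0.027, -0.102]], "fingers": [1, 1, 1, 1, 1, 1, 1, 1, 1, 1]}
{"dp": [[0.004, -0.013, 0.001], [0.004, -0.013, 0.0], [0.007, -0.012, 0.0], [0.007, -0.012, -0.0], [0.008, -0.011, -0.001]], "twist": [[-0.027, -0.028, -0.102], [-0.027, -0.027, -0.102], [-0.026, -0.028, -0.102], [-0.027, -0.027, -0.102], [-0.026, -0.028, -0.102]], "fingers": [1, 1, 1, 1, 1]}
max 0.014 0.102 end [0.4405 0.0949 0.2496] err 0.0005921946326599706
```

>>> {"name": "apply_moves", "arguments": {"dp": [[-0.01, -0.009, 0.003], [-0.009, -0.01, 0.004], [-0.007, -0.011, 0.003], [-0.007, -0.012, 0.003], [-0.005, -0.012, 0.003], [-0.003, -0.013, 0.003], [-0.003, -0.014, 0.002], [0, -0.014, 0.003], [0, -0.013, 0.001], [0.002, -0.014, 0.002]], "twist": [[-0.027, -0.027, -0.102], [-0.027, -0.027, -0.102], [-0.027, -0.027, -0.102], [-0.027, -0.027, -0.102], [-0.027, -0.027, -0.102], [-0.027, -0.028, -0.102], [-0.027, -0.027, -0.102], [-0.027, -0.028, -0.102], [-0.027, -0.027, -0.102], [-0.027, -0.027, -0.102]], "fingers": [1, 1, 1, 1, 1, 1, 1, 1, 1, 1]}}

```text
time: 17.65
position: [0.4913, 0.136, 0.2397]
tool_rot: [-0.957, -2.829, 0.188]
ft_force: [-0.4, -0.5, 0.7]
grip_width: 0.008
grip_force: 0.0
```

>>> {"name": "apply_moves", "arguments": {"dp": [[0.004, -0.013, 0.001], [0.004, -0.013, 0], [0.007, -0.012, 0], [0.007, -0.012, 0], [0.008, -0.011, -0.001], [0, 0, 0], [0, 0, 0]], "twist": [[-0.027, -0.028, -0.102], [-0.027, -0.027, -0.102], [-0.026, -0.028, -0.102], [-0.027, -0.027, -0.102], [-0.026, -0.028, -0.102], [0, 0, 0], [0, 0, 0]], "fingers": [1, 1, 1, 1, 1, 1, 1]}}

```text
time: 18.35
position: [0.4385, 0.0939, 0.2481]
tool_rot: [-0.234, -3.129, 0.007]
ft_force: [-0.2, -0.2, 0.2]
grip_width: 0.007
grip_force: 0.0
```

```bash
python3 - <<'E'
from h import *
st=ctrl.get_state();print(st["joint_positions"],st["grip_width"])
c=get_image("side");cv2.imwrite("pics/sd4.png",c[:,:,::-1])
m=(c[:,:,0]>150)&(c[:,:,1]<90)&(c[:,:,2]<90);v,u=np.where(m[150:240,180:280]);
i=v.argmin();print("red side top",u[v==v.min()].mean()+180,v.min()+150)
plan([.4395,.095,.058],frame(81.6),6,1)
E
```

```text
[ 0.7612 -0.167  -0.9093  1.7904 -0.1288  1.4598  1.2953] 0.007013652449235891
red side top 208.0 191
{"dp": [[-0.0, 0.0, 0.032], [-0.0, 0.0, 0.031], [-0.001, 0.001, 0.032], [0.0, -0.0, 0.032], [0.0, -0.0, 0.031], [0.0, -0.0, 0.032]], "twist": [[-0.001, -0.001, -0.0], [-0.0, -0.001, -0.0], [-0.001, -0.0, -0.0], [-0.0, -0.001, -0.0], [-0.001, -0.0, -0.0], [-0.0, -0.001, -0.001]], "fingers": [1, 1, 1, 1, 1, 1]}
max 0.032 0.001 end [0.4395 0.0951 0.0581] err 0.00017938253278625065
```

>>> {"name": "apply_moves", "arguments": {"dp": [[0, 0, 0.032], [0, 0, 0.031], [0, 0, 0.032], [0, 0, 0.032], [0, 0, 0.031], [0, 0, 0.032], [0, 0, 0], [0, 0, 0]], "twist": [[0, 0, 0], [0, 0, 0], [0, 0, 0], [0, 0, 0], [0, 0, 0], [0, 0, 0], [0, 0, 0], [0, 0, 0]], "fingers": [1, 1, 1, 1, 1, 1, 1, 1]}}

```text
time: 19.2
position: [0.4381, 0.0955, 0.0585]
tool_rot: [-0.226, -3.128, -0.0]
ft_force: [0.3, 0.3, 0.3]
grip_width: 0.006
grip_force: 0.0
```

>>> {"name": "apply_moves", "arguments": {"dp": [[0, 0.005, 0], [0, 0.005, 0], [0, 0.005, 0], [0, 0, 0]], "twist": [[0, 0, 0], [0, 0, 0], [0, 0, 0], [0, 0, 0]], "fingers": [1, 1, 1, 1]}}

```text
time: 19.6
position: [0.4414, 0.1096, 0.0595]
tool_rot: [-0.227, -3.132, 0.004]
ft_force: [-0.3, -0.5, 0.5]
grip_width: 0.005
grip_force: 0.0
```

```bash
cat >> h.py <<'E'
def push():
    st=ctrl.get_state();x,y,z,u,n=easel();p=st["position"]-O
    print("easel x,y",p@x,p@y,"z",p[2],"F x,y,z",st["ft_force"]@x,st["ft_force"]@y,st["ft_force"][2],"t",st["time"])
    c=get_image("side").astype(int)
    m=(c[:,:,0]>140)&(c[:,:,1]<90)&(c[:,:,2]<90);v,u_=np.where(m[130:240,180:280])
    print("red top px",u_[v==v.min()].mean()+180,v.min()+130)
E
python3 -c "
from h import *
push()"
```

```text
easel x,y 0.0468064600912304 0.1250378820078061 z 0.059451670150133175 F x,y,z 0.2509804842789023 0.536649134289047 0.5099149703557885 t 19.6
red top px 220.23076923076923 200
```

>>> {"name": "apply_moves", "arguments": {"dp": [[0, 0.003, 0], [0, 0.003, 0], [0, 0.003, 0], [0, 0, 0]], "twist": [[0, 0, 0], [0, 0, 0], [0, 0, 0], [0, 0, 0]], "fingers": [1, 1, 1, 1]}}

```text
time: 20.05
position: [0.442, 0.1182, 0.0585]
tool_rot: [-0.228, -3.13, 0.003]
ft_force: [0.6, -0.0, -0.2]
grip_width: 0.005
grip_force: 0.2
```

>>> {"name": "apply_moves", "arguments": {"dp": [[0, 0.003, 0], [0, 0.003, 0], [0, 0.003, 0], [0, 0, 0]], "twist": [[0, 0, 0], [0, 0, 0], [0, 0, 0], [0, 0, 0]], "fingers": [1, 1, 1, 1]}}

```text
time: 20.45
position: [0.4432, 0.1273, 0.0584]
tool_rot: [-0.227, -3.13, 0.003]
ft_force: [0.4, -0.0, 0.8]
grip_width: 0.007
grip_force: 0.1
```

```bash
python3 -c "
from h import *
push()
c=get_image('scene');cv2.imwrite('pics/s5.png',c[:,:,::-1]);c=c.astype(int)
for n in('s4','s5'):
    c=cv2.imread(f'pics/{n}.png')[:,:,::-1].astype(int)
    m=(c[:,:,0]>130)&(c[:,:,1]<80)&(c[:,:,2]<80)
    for v in range(158,188,3):
        u=np.where(m[v,280:400])[0]+280
        if len(u):print(n,v,u.min(),u.max())
"
```

```text
easel x,y 0.04765389209576107 0.10731635432762393 z 0.05844495858170562 F x,y,z -0.37962692982393087 -0.010806870179079397 0.7599547527880011 t 20.45
red top px 223.75 196
s4 161 301 305
s4 164 301 302
s4 167 301 302
s4 170 301 302
s4 173 301 305
s4 176 302 305
s4 179 302 306
s4 182 302 306
s5 161 310 312
s5 164 310 312
s5 167 311 311
s5 173 312 312
s5 176 310 310
s5 179 309 313
s5 182 309 313
```

>>> {"name": "apply_moves", "arguments": {"dp": [[0, 0.003, 0], [0, 0.003, 0], [0, 0, 0]], "twist": [[0, 0, 0], [0, 0, 0], [0, 0, 0]], "fingers": [1, 1, 1]}}

```text
time: 20.85
position: [0.4439, 0.133, 0.0584]
tool_rot: [-0.227, -3.13, 0.003]
ft_force: [-0.5, -0.3, 0.2]
grip_width: 0.003
grip_force: 0.2
```

>>> {"name": "apply_moves", "arguments": {"dp": [[0, 0.002, 0], [0, 0.001, 0], [0, 0, 0]], "twist": [[0, 0, 0], [0, 0, 0], [0, 0, 0]], "fingers": [1, 1, 1]}}

```text
time: 21.15
position: [0.4443, 0.1357, 0.0584]
tool_rot: [-0.228, -3.13, 0.004]
ft_force: [-1.0, -0.9, -0.3]
grip_width: 0.007
grip_force: 0.5
```

>>> {"name": "apply_moves", "arguments": {"dp": [[0, 0.001, 0], [0, 0.001, 0], [0, 0, 0]], "twist": [[0, 0, 0], [0, 0, 0], [0, 0, 0]], "fingers": [1, 1, 1]}}

```text
time: 21.45
position: [0.4444, 0.1364, 0.0583]
tool_rot: [-0.229, -3.129, 0.007]
ft_force: [-3.0, -4.8, 2.8]
grip_width: 0.004
grip_force: 2.5
```

```bash
python3 -c "
from h import *
push()
c=get_image('scene');cv2.imwrite('pics/s6.png',c[:,:,::-1])
for n in('s4','s5','s6'):
    c=cv2.imread(f'pics/{n}.png')[:,:,::-1].astype(int)
    m=(c[:,:,0]>130)&(c[:,:,1]<80)&(c[:,:,2]<80)
    for v in (179,182):
        u=np.where(m[v,280:400])[0]+280
        print(n,v,u.min(),u.max())
    g=c.max(2)
    for v in (172,175):
        u=np.where(g[v,312:385]<60)[0]+312; print('tab',u.min(),u.max())
"
```

```text
easel x,y 0.04779651994390604 0.09809365683949318 z 0.05833675710110108 F x,y,z 2.2147691984370916 5.204979059706513 2.756026792717066 t 21.45
red top px 227.0 194
s4 179 302 306
s4 182 302 306
tab 319 374
tab 318 373
s5 179 309 313
s5 182 309 313
tab 319 374
tab 318 373
s6 179 312 313
s6 182 312 313
tab 319 374
tab 318 373
```

>>> {"name": "apply_moves", "arguments": {"dp": [[0, 0.001, 0], [0, 0.001, 0], [0, 0, 0]], "twist": [[0, 0, 0], [0, 0, 0], [0, 0, 0]], "fingers": [1, 1, 1]}}

```text
time: 21.85
position: [0.4447, 0.1385, 0.0584]
tool_rot: [-0.229, -3.129, 0.006]
ft_force: [-1.4, -4.7, 2.3]
grip_width: 0.001
grip_force: 2.4
```

>>> {"name": "apply_moves", "arguments": {"dp": [[0, 0.001, 0], [0, 0.001, 0], [0, 0, 0]], "twist": [[0, 0, 0], [0, 0, 0], [0, 0, 0]], "fingers": [1, 1, 1]}}

```text
time: 22.15
position: [0.445, 0.1406, 0.0584]
tool_rot: [-0.229, -3.129, 0.006]
ft_force: [-2.3, -4.7, 1.5]
grip_width: 0.002
grip_force: 2.4
```

>>> {"name": "apply_moves", "arguments": {"dp": [[0, 0.001, 0], [0, 0.001, 0], [0, 0, 0]], "twist": [[0, 0, 0], [0, 0, 0], [0, 0, 0]], "fingers": [1, 1, 1]}}

```text
time: 22.45
position: [0.4452, 0.1418, 0.0583]
tool_rot: [-0.229, -3.129, 0.008]
ft_force: [-2.3, -5.7, 2.9]
grip_width: 0.003
grip_force: 3.2
```

```bash
python3 -c "
from h import *
push()"
```

```text
easel x,y 0.04774202255321304 0.09262283610119063 z 0.05834686271666433 F x,y,z 1.4700485427799543 5.961352972751159 2.936994664260965 t 22.45
red top px 222.0 194
```

>>> {"name": "apply_moves", "arguments": {"dp": [[0, 0.001, 0], [0, 0.001, 0], [0, 0, 0]], "twist": [[0, 0, 0], [0, 0, 0], [0, 0, 0]], "fingers": [1, 1, 1]}}

```text
time: 22.8
position: [0.4452, 0.1419, 0.0583]
tool_rot: [-0.231, -3.127, 0.013]
ft_force: [-4.0, -10.1, 6.1]
grip_width: 0.004
grip_force: 5.3
```

>>> {"name": "apply_moves", "arguments": {"dp": [[0, 0.001, 0], [0, 0, 0]], "twist": [[0, 0, 0], [0, 0, 0]], "fingers": [1, 1]}}

```text
time: 23.0
position: [0.4451, 0.1418, 0.0583]
tool_rot: [-0.231, -3.127, 0.015]
ft_force: [-4.4, -11.4, 8.0]
grip_width: 0.006
grip_force: 6.4
```

>>> {"name": "apply_moves", "arguments": {"dp": [[0, -0.005, 0], [0, -0.01, 0], [0, -0.01, 0], [0, 0, -0.02], [0, 0, -0.04], [0, 0, -0.04], [0, 0, -0.04], [0, -0.03, -0.04], [0, -0.03, 0], [0, 0, 0]], "twist": [[0, 0, 0], [0, 0, 0], [0, 0, 0], [0, 0, 0], [0, 0, 0], [0, 0, 0], [0, 0, 0], [0, 0, 0], [0, 0, 0], [0, 0, 0]], "fingers": [1, 1, 1, 1, 1, 1, 1, 1, 1, 1]}}

```text
time: 24.0
position: [0.4358, 0.0594, 0.2399]
tool_rot: [0.237, 3.132, -0.005]
ft_force: [0.3, 0.4, -0.6]
grip_width: 0.007
grip_force: 0.0
```

```bash
python3 - <<'E'
from h import *
print(ctrl.get_state()["ft_force"])
a=get_image("side")[:,:,::-1];c=get_image("scene")[:,:,::-1]
f=lambda im:(255*(im/255.)**.6).astype(np.uint8)
C=np.zeros((600,800,3),np.uint8)
C[:300,:400]=cv2.resize(f(a[120:240,180:340]),(400,300),interpolation=2)
C[:300,400:]=cv2.resize(f(c[135:225,280:400]),(400,300),interpolation=2)
C[300:,:400]=cv2.resize(a,(400,300));C[300:,400:]=cv2.resize(c,(400,300))
cv2.imwrite("pics/end.png",C)
E
```

```text
[ 0.2771  0.3642 -0.6337]
```

View pics/end.png

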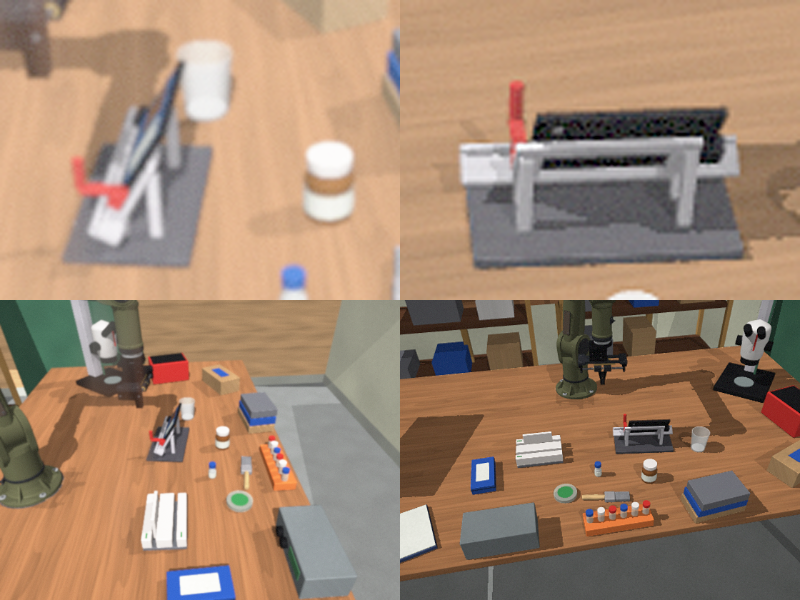

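The tablet leans on the rest between the red stop (at 515,130 in the upper right crop) and the fixed stop (725,150). Everything else stands where it was and the arm is clear.

```bash
python3 -c "
from bench import ctrl
print(ctrl.close_job())"
```

```text
the job is handed in; nothing more can be done
None
```

The tablet is leaning on the easel, snug between the two stops, and the job was handed in at about 24 s. My first grasp closed shut without holding the tablet, because the real fingertips sit about 30 mm behind the reported TCP, but the second one held.

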